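# Put the water-test kit back on its colour-coded stands

## Robot

A 6-joint arm with a two-finger parallel gripper is mounted at the origin on a cart in front of the work surface, level with it; the furniture and walls round the work are solid. World frame = base frame: x ahead of the robot, y to its left, z up, the work surface at z = 0. Lengths are in m, angles in rad, forces in N, time in s.
With the tool pointing down it reaches from about 0.4 to 0.825 m from the base axis. Payload 7 kg.
Tool frame: the origin (TCP) lies between the finger pads; the fingertips stand 8 mm ahead of it and the grasp point (between the pads) lies 11 mm behind it (arm.finger_overhang is the distance from the TCP to the fingertips, in m); z points along the fingers, y is the line along which they close (so a half turn about z gives the same grasp; the last joint's range is limited). The gripper opens to 88 mm and grips with 3 to 60 N. Pads are 19 mm wide; open, the fingers measure 130 mm over their backs; the gripper's body (78 mm by 193 mm) begins 47 mm behind the grasp point.
Start: joints at [1.423, 0.359, 0.012, 0, -1.224, -0.288], TCP at [0.285, 0.612, 0.235] pointing down, gripper open.
Joint ranges: [-3.07, 3.07], [-1.43, 2.12], [-1.02, 1.25], [-3.03, 1.67], [-3.05, -0], [-3.03, 3.03]. Speed limits (rad/s): [2.39, 2.39, 3.01, 3.14, 3.14, 3.14].

## Interface

Orientations are given as [roll, pitch, yaw] about the fixed x, y, z axes, in that order (R = Rz(yaw) Ry(pitch) Rx(roll)).
In Python, from station import arm gives the robot as it stands.
- The arm moves only by the tool move_arm, never from a script. Its argument "rows" is text: rows parted by semicolons, each of 7 numbers parted by spaces: the turn, a rotation vector about the tool's x, y, z in degrees, then the shift along the tool's x, y, z in m, then the finger opening in m, from 0 to 0.0876. A call has 1 to 8 rows; each row shifts and turns the commanded pose from where the row before left it, along the tool's axes as they then stand; what a row does not reach is not made up. A row lasts 1/8 s, in which the tool goes at most 62.5 mm and 10.7 degrees, less where a joint would pass 70% of its speed; a pose out of reach is approached as far as the arm can. A call is refused whole if a number of a shift passes 0.0625 or a number of a turn 10.7, either way. A call with a gripper value outside its range is refused whole. The fingers move at their own pace and stop on an object; "squeeze" is the grip in N (left out, the last holds). Time passes only in rows, so rows that do not move let the fingers close. It gives the time, the measured TCP pose, the force, the opening and the grip force at its end, in the units of the state.
- arm.get_state(): the state, without advancing time (a new reading comes with each control period).
- arm.grab_frame(name): name is "scene" or "top" or "wrist"; returns (picture, depth): 384x512x3 uint8, blue, green, red; 384x512 float32, m along the optical axis (not along the pixel's ray), 0 where there is no reading.
- arm.camera_model(name): a dict with "mtx" (3x3 intrinsics, pixels), "camera_from_world" (4x4, takes a point from world to camera coordinates); the wrist camera has in their place "mount" (4x4, takes a point from camera to tool coordinates, whose origin is the TCP and whose axes are the flange's). Camera axes: x right, y down, z forward; pixel columns grow to the right and rows downward; lengths in m; the calibration is good to about 2 mm. The wrist camera is an equidistant fisheye: a pixel r from the principal point sees the ray r / f radians off the axis. A picture is of the moment at which its call begins: read the wrist's pose just before it. camera_model takes no time and is no camera call.
- arm.job_done(): hands the job in; it is judged then, once.
The state is a dict: "t": time; "q": joint angles; "qd": joint speeds; "joint_efforts": joint torques, N m; "eef_pos": TCP position; "ee_rot": TCP orientation; "force": force on the tool from outside, world axes, zero at the start; "moment": the same for the moment, N m; "width": finger opening in m; "gripper_force": force on a finger pad.
Only numpy, scipy, OpenCV 4.12 (cv2) and the standard library are available. Lean on these libraries where they do the work, as an engineer would, in place of code of your own. Each camera call takes 0.05 s, during which the arm holds its last target. There are 200 camera calls.

## Task

Tidy up after the water test: of the things out on the open bench, stand each of the four containers upright on the round stand that has the colour of its cap - the pink-capped and the red-capped dropper bottle, the blue-capped strip tube and the grey-capped vial. Each must stand flat on its stand's floor, inside the rim, and be let go. Do not shift or knock over the black comparator block that stands among them, and leave the similar bottles in the black case and beside the pink box at the back alone.

Things in the scene. Friction and masses are not known exactly. Their poses are not given: they have to be found in the camera images.
- pink_dropper: white dropper bottle with a pink pointed cap, 82 mm tall; the round body is 32 mm across and 62 mm high, the cap 24 mm across. Weighs about 30 to 45 g. It stands upright on the bench at the start. Origin: centre of the underside; z up through the cap.
- red_dropper: white dropper bottle with a red pointed cap, 76 mm tall; the round body is 32 mm across and 56 mm high, the cap 22 mm across. Weighs about 30 to 45 g. It stands upright on the bench at the start. Origin: centre of the underside; z up through the cap.
- strip_tube: white round tube of test strips with a blue cap and a blue band at the foot, 78 mm tall; body 28 mm across and 66 mm high, cap 30 mm across. Weighs about 25 to 45 g. It stands upright on the bench at the start. Origin: centre of the underside; z up through the cap.
- vial: small pale glass sample vial with a grey ribbed screw cap, 35 mm tall; body 27 mm across and 25 mm high, above it the cap, 22 mm across and 10 mm high. Weighs about 15 to 25 g. It stands upright on the bench at the start. Origin: centre of the underside; z up through the cap.
- pink_stand: round stand fixed to the bench, a low pink coaster: 60 mm across (62 at its black rubber foot) and 8 mm high; inside a 5 mm wide rim is a flat floor 50 mm across, 4 mm above the bench, so the rim stands 4 mm above the floor. It is empty at the start. Origin: centre of the underside, on the bench; z up. Takes the pink-capped dropper bottle.
- red_stand: round stand fixed to the bench, a low red coaster: 60 mm across (62 at its black rubber foot) and 8 mm high; inside a 5 mm wide rim is a flat floor 50 mm across, 4 mm above the bench, so the rim stands 4 mm above the floor. It is empty at the start. Origin: centre of the underside, on the bench; z up. Takes the red-capped dropper bottle.
- blue_stand: round stand fixed to the bench, a low blue coaster: 60 mm across (62 at its black rubber foot) and 8 mm high; inside a 5 mm wide rim is a flat floor 50 mm across, 4 mm above the bench, so the rim stands 4 mm above the floor. It is empty at the start. Origin: centre of the underside, on the bench; z up. Takes the blue-capped strip tube.
- grey_stand: round stand fixed to the bench, a low grey coaster: 60 mm across (62 at its black rubber foot) and 8 mm high; inside a 5 mm wide rim is a flat floor 50 mm across, 4 mm above the bench, so the rim stands 4 mm above the floor. It is empty at the start. Origin: centre of the underside, on the bench; z up. Takes the grey-capped vial.
- comparator: black colour-comparator block with two clear cuvettes in its top, loose, not to be shifted: 44 mm (its x) by 92 mm (its y), block 96 mm high, 134 mm with the cuvettes. Origin: centre of the underside; z up. (Behind the work a fixed shelf overhangs the back of the bench from x = 0.75 m, its underside 0.46 m above the bench: keep the arm clear of it.)
Mind the look-alikes: they are no part of the job. Leave any turquoise look-alike of the blue_stand alone.

How it is judged:
At the end, for the whole second after the job is handed in: Each container stands on the stand of its cap's colour: centre within 12 mm of the stand's centre, underside on the stand's floor (2 to 6.5 mm above the bench), tilted less than 0.1 rad, at rest (under 0.02 m/s). The comparator stands within 20 mm of where it was, tilted less than 0.2 rad (horizontal distance between pink_dropper and pink_stand below 0.012 m and z of pink_dropper in the frame of pink_stand between 0.002 and 0.0065 m and angle between each of pink_dropper, red_dropper, strip_tube, vial's own z axis and vertical below 0.1 rad and linear speed of each of pink_dropper, red_dropper, strip_tube, vial below 0.02 m/s and horizontal distance between red_dropper and red_stand below 0.012 m and z of red_dropper in the frame of red_stand between 0.002 and 0.0065 m and horizontal distance between strip_tube and blue_stand below 0.012 m and z of strip_tube in the frame of blue_stand between 0.002 and 0.0065 m and horizontal distance between vial and grey_stand below 0.012 m and z of vial in the frame of grey_stand between 0.002 and 0.0065 m and distance of comparator from where it was at the start of the episode below 0.02 m and angle between comparator's own z axis and vertical below 0.2 rad); the robot touches nothing.
It fails at once if the comparator is shifted by more than 20 mm or tipped by more than 0.2 rad (distance of comparator from where it was at the start of the episode above 0.02 m or angle between comparator's own z axis and vertical above 0.2 rad).
It also fails if it takes over 128 s, if anything falls off the work surface, if the arm or the gripper's body presses on something with over 40 N, if the wrist force passes 120 N, or if a joint passes its speed limit or range.

## Working session

There is one attempt and no reset: what is moved stays moved. The work goes in short steps, Python scripts to look and compute and a tool call to move; the robot and the scene stay as the last step left them, time stands still between calls to the robot, and variables do not carry over. Pictures are saved under pics/ and viewed, at most 14 in all, crops included, and the job is handed in when it is done.

Besides the shell and the picture viewer there is one more tool, called after ">>>" as name(argument=value, ...) on one line, values as JSON. move_arm: Moves the arm, as the interface text tells. Its arguments: {"type":"object","properties":{"rows":{"type":"string"},"squeeze":{"type":"number"}},"required":["rows"]}

```bash
mkdir -p pics; ls; python3 - <<'E'
from station import arm
import cv2,numpy as np
print(arm.get_state())
for n in ("scene","top"):
    p,d=arm.grab_frame(n); cv2.imwrite(f"pics/{n}0.png",p); np.savez(f"pics/{n}0.npz",p=p,d=d)
    print(n,arm.camera_model(n))
print(arm.camera_model("wrist"))
E
```

```text
pics
{'t': 0.0, 'q': array([ 1.42312116e+00,  3.59389534e-01,  1.10535565e-02, -3.53891296e-04,
       -1.22413387e+00, -2.88128656e-01]), 'qd': array([ 0.00151506,  0.00016565,  0.0018993 ,  0.00068133, -0.00055463,
        0.00079298]), 'joint_efforts': array([-3.92526545e-04, -5.82717705e+01,  2.93058264e+01,  6.99741304e+00,
        6.99909084e-03, -1.47222440e-04]), 'eef_pos': array([0.28474524, 0.61145718, 0.233618  ]), 'ee_rot': array([ 3.13989358e+00, -1.56624662e-04, -4.35924204e-01]), 'force': array([-0.0942896 ,  1.04327758,  0.40462875]), 'moment': array([0.03654359, 0.00238094, 0.0235335 ]), 'gripper_force': 0.0, 'width': 0.08759653066400545}
scene {'mtx': array([[347.681936  ,   0.        , 255.54946677],
       [  0.        , 347.681936  , 187.07440671],
       [  0.        ,   0.        ,   1.        ]]), 'camera_from_world': array([[ 0.81940444, -0.5731154 ,  0.01072825, -0.47088697],
       [-0.30372959, -0.44997397, -0.8398046 ,  0.19432243],
       [ 0.48613238,  0.68488113, -0.54278278,  0.73992   ],
       [ 0.        ,  0.        ,  0.        ,  1.        ]])}

[... 247 characters left out ...]
,
       [-0.99418959,  0.01710753, -0.10627505,  0.57169812],
       [ 0.10591192, -0.02089406, -0.99415598,  0.96776515],
       [ 0.        ,  0.        ,  0.        ,  1.        ]])}
{'mtx': array([[297.31863964,   0.        , 257.62336629],
       [  0.        , 297.31863964, 196.30244215],
       [  0.        ,   0.        ,   1.        ]]), 'mount': array([[-1.00213981e-03, -9.66059365e-01, -2.58318214e-01,
         6.96282954e-02],
       [ 9.99999256e-01, -1.14792965e-03,  4.13556281e-04,
         3.69394319e-04],
       [-6.96051054e-04, -2.58317607e-01,  9.66059796e-01,
        -1.50733233e-01],
       [ 0.00000000e+00,  0.00000000e+00,  0.00000000e+00,
         1.00000000e+00]])}
```

View pics/scene0.png

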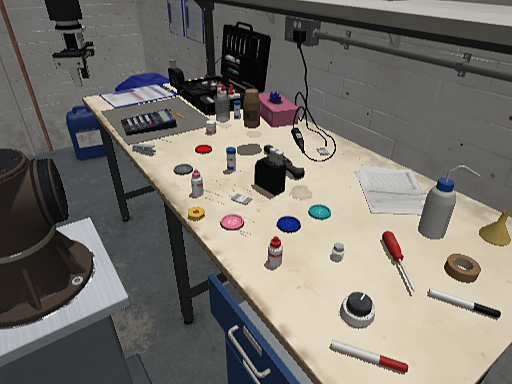

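View pics/top0.png

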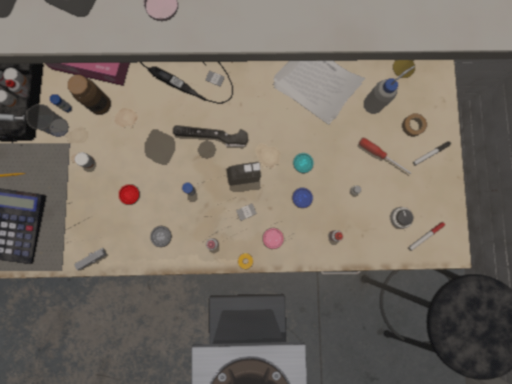

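Both views show all items: top view pink bottle (213,243), red bottle (336,237), strip tube (188,188), vial (355,190); stands pink (273,238), red (129,194), blue (302,198), grey (161,236); comparator (244,175). Turquoise decoy is at (303,163). I'll enlarge these to check for others.

```bash
python3 - <<'E'
import cv2,numpy as np
t=cv2.imread("pics/top0.png"); s=cv2.imread("pics/scene0.png")
cv2.imwrite("pics/topc.png",cv2.resize(t[125:275,65:385],None,fx=2.5,fy=2.5,interpolation=2))
cv2.imwrite("pics/scenec.png",cv2.resize(s[95:275,130:360],None,fx=3.3,fy=3.3,interpolation=2))
E
```

```text
(no output)
```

View pics/topc.png

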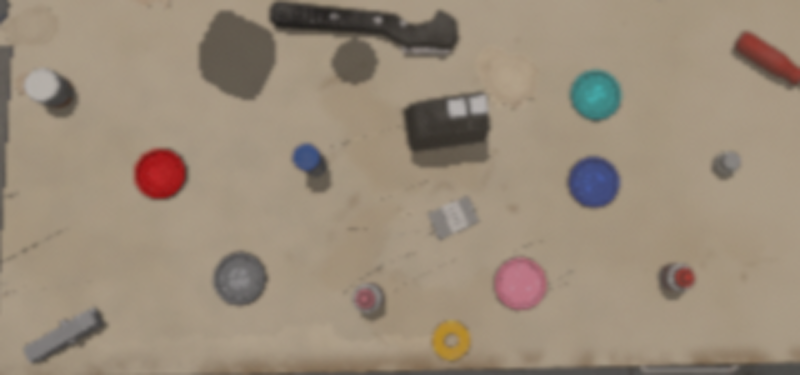

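View pics/scenec.png

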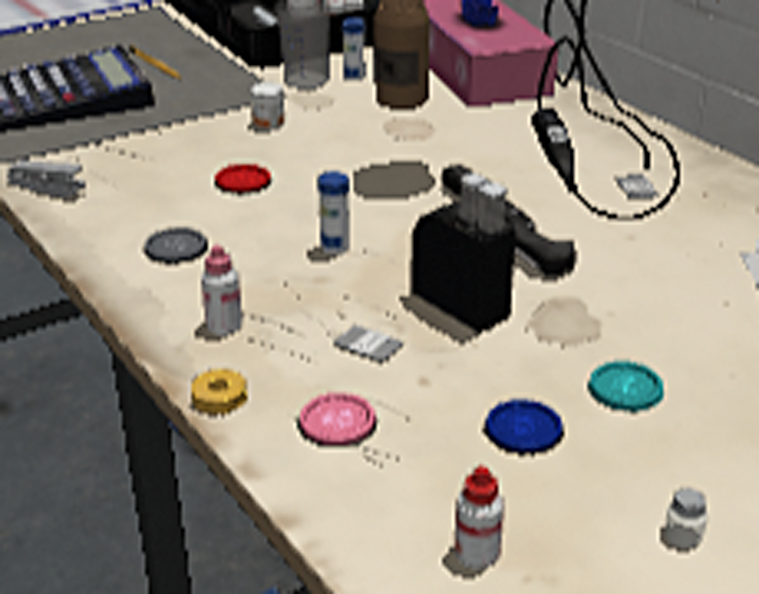

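```bash
cat > h.py <<'E'
import cv2,numpy as np
from station import arm
def ray(cm,uv):
    E=cm["camera_from_world"];R=E[:3,:3];o=-R.T@E[:3,3]
    d=R.T@(np.linalg.inv(cm["mtx"])@[uv[0],uv[1],1]);return o,d/np.linalg.norm(d)
def wray(cm,st,uv):
    from scipy.spatial.transform import Rotation as Ro
    T=np.eye(4);T[:3,:3]=Ro.from_euler("xyz",st["ee_rot"]).as_matrix();T[:3,3]=st["eef_pos"];T=T@cm["mount"]
    K=cm["mtx"];x=np.array([(uv[0]-K[0,2])/K[0,0],(uv[1]-K[1,2])/K[1,1]]);r=np.hypot(*x)
    d=np.r_[x/r*np.sin(r),np.cos(r)];return T[:3,3],T[:3,:3]@d
def plane(r,z): o,d=r;return o+d*(z-o[2])/d[2]
def tri(rs):
    A=0;b=0
    for o,d in rs: P=np.eye(3)-np.outer(d,d);A=A+P;b=b+P@o
    x=np.linalg.solve(A,b);return x,[np.linalg.norm((np.eye(3)-np.outer(d,d))@(x-o)) for o,d in rs]
def blob(p,hs,near,rad,smin=70,vmin=30,smax=255,vmax=255):
    h=cv2.cvtColor(p,cv2.COLOR_BGR2HSV)
    m=np.zeros(h.shape[:2],np.uint8)
    for a,b in hs: m|=cv2.inRange(h,(a,smin,vmin),(b,smax,vmax))
    k=np.zeros_like(m);cv2.circle(k,tuple(map(int,near)),rad,255,-1);m&=k
    n,l,s,c=cv2.connectedComponentsWithStats(m)
    if n<2: return None
    i=1+np.argmax(s[1:,4]);x,y,w,hh,a=s[i];return c[i],(x,y,w,hh,a)
E
python3 - <<'E'
from h import *
R=[(0,8),(165,179)];B=[(105,130)];P=[(160,179)]
cs=arm.camera_model("scene");ct=arm.camera_model("top")
zs=np.load("pics/scene0.npz");zt=np.load("pics/top0.npz")
G=[(0,179)]
it=dict(pink_st=([(150,179)],(232,222),(273,238),16,70,255),red_st=(R,(204,149),(129,194),14,120,255),blue_st=(B,(289,224),(302,198),16,100,255),
 grey_st=(G,(183,169),(161,236),13,0,45),pink_cap=([(150,179),(0,8)],(197,173),(211,244),8,70,255),red_cap=(R,(276,240),(338,236),8,120,255),blue_cap=(B,(231,150),(187,187),9,100,255),vial_cap=(G,(338,246),(357,189),7,0,45))
for n,(h,s,t,r,sm,sx) in it.items():
    a=blob(zs["p"],h,s,r,sm,30,sx);b=blob(zt["p"],h,t,r,sm,30,sx)
    print(n,a,b)
    if a and b:
        x,e=tri([ray(cs,a[0]),ray(ct,b[0])]);print("   tri",x.round(4),np.round(e,4), "planes z=.008",plane(ray(cs,a[0]),.008).round(4)[:2],plane(ray(ct,b[0]),.008).round(4)[:2])
# comparator outline: depth top cloud z>0.05
v,u=np.mgrid[:384,:512];d=zt["d"];K=ct["mtx"];c=np.stack([(u-K[0,2])/K[0,0]*d,(v-K[1,2])/K[1,1]*d,d],-1)
E=ct["camera_from_world"];w=(c-E[:3,3])@E[:3,:3]
m=(w[...,2]>.08)&(w[...,2]<.115)&(abs(w[...,0]-.62)<.12)&(abs(w[...,1])<.1)&(d>0)
print(cv2.minAreaRect(w[m][:,:2].astype(np.float32)), m.sum(),w[m].mean(0))
m=(w[...,2]>.01)&(d>0)&(w[...,0]>.35)&(w[...,0]<.75)&(abs(w[...,1])<.45)
n,l,s,cc=cv2.connectedComponentsWithStats(m.astype(np.uint8))
for i in range(1,n):
    if s[i,4]>15: q=w[l==i];print(s[i,4],cc[i].round(),q[:,:2].mean(0).round(3),q[:,2].max().round(3))
E
```

```text
pink_st (array([231.81724138, 221.63793103]), (np.int32(221), np.int32(214), np.int32(23), np.int32(16), np.int32(290))) (array([272.68518519, 238.07716049]), (np.int32(263), np.int32(228), np.int32(20), np.int32(21), np.int32(324)))
   tri [ 0.4474 -0.0745  0.0024] [0.0002 0.0002] planes z=.008 [ 0.4436 -0.0805] [ 0.4477 -0.0741]
red_st (array([203.00869565, 148.6173913 ]), (np.int32(195), np.int32(145), np.int32(17), np.int32(9), np.int32(115))) (array([128.48923077, 194.14461538]), (np.int32(119), np.int32(185), np.int32(20), np.int32(20), np.int32(325)))
   tri [0.5819 0.3408 0.0036] [0.0002 0.0002] planes z=.008 [0.5778 0.3328] [0.5816 0.3392]
blue_st (array([288.25964912, 223.55438596]), (np.int32(277), np.int32(216), np.int32(23), np.int32(16), np.int32(285))) (array([302.09543568, 197.75103734]), (np.int32(294), np.int32(190), np.int32(17), np.int32(17), np.int32(241)))
   tri [ 0.5631 -0.1638  0.003 ] [0.0003 0.0003] planes z=.008 [ 0.5591 -0.1685] [ 0.5624 -0.1628]
grey_st (array([182.38461538, 168.52564103]), (np.int32(170), np.int32(156), np.int32(26), np.int32(27), np.in
[... 1391 characters left out ...]
np.int32(88)))
   tri [ 0.5816 -0.3146  0.0298] [0.0013 0.0013] planes z=.008 [ 0.6029 -0.3001] [ 0.5831 -0.3208]
((0.6296164393424988, 0.006114110350608826), (0.04252295196056366, 0.0841822698712349), 7.569812297821045) 382 [0.62586109 0.01060621 0.09339003]
4465 [254.  57.] [ 0.749 -0.016] 0.495
341 [228. 139.] [0.738 0.049] 0.028
308 [374. 149.] [ 0.7   -0.376] 0.033
78 [ 88. 160.] [0.679 0.445] 0.049
648 [243. 173.] [0.624 0.008] 0.137
127 [188. 188.] [0.588 0.159] 0.081
84 [355. 190.] [ 0.582 -0.312] 0.038
280 [399. 217.] [ 0.501 -0.433] 0.043
137 [335. 235.] [ 0.453 -0.243] 0.078
121 [211. 243.] [0.437 0.097] 0.084
184 [ 94. 256.] [0.409 0.424] 0.038
160 [245. 261.] [0.386 0.007] 0.018
```

>>> move_arm(rows="0 0 9.3 0 0 0 0.0876;0 0 9.3 0 0 0 0.0876;0 0 9.3 0 0 0 0.0876;0 0 9.3 0 0 0 0.0876;0 0 9.3 0 0 0 0.0876;0 0 9.3 0 0 0 0.0876;0 0 9.2 0 0 0 0.0876", squeeze=15)

```text
t: 0.98
eef_pos: [0.2848, 0.6116, 0.234]
ee_rot: [3.141, -0.001, -1.576]
force: [0.9, -0.5, 0.0]
width: 0.0878
gripper_force: 0.0
```

>>> move_arm(rows="0 0 0 0.05 -0.03 0 0.0876;0 0 0 0.05 -0.03 0 0.0876;0 0 0 0.05 -0.03 0 0.0876;0 0 0 0.05 -0.03 0 0.0876;0 0 0 0.05 -0.03 0 0.0876;0 0 0 0.05 -0.03 0 0.0876;0 0 0 0.05 -0.03 0 0.0876;0 0 0 0 0 0 0.0876")

```text
t: 1.98
eef_pos: [0.4963, 0.2587, 0.2343]
ee_rot: [3.141, -0.001, -1.575]
force: [0.1, 0.4, 0.3]
width: 0.0876
gripper_force: 0.0
```

```bash
python3 - <<'E'
from h import *
import pickle
s=arm.get_state();p,d=arm.grab_frame("wrist");cv2.imwrite("pics/w1.png",p);pickle.dump((s,p,d),open("pics/w1.pkl","wb"));print(s["eef_pos"],s["ee_rot"],s["qd"].max())
E
```

```text
[0.49627651 0.25865554 0.23428275] [ 3.14100677e+00 -7.31611172e-04 -1.57481568e+00] 0.05989485657993709
```

View pics/w1.png

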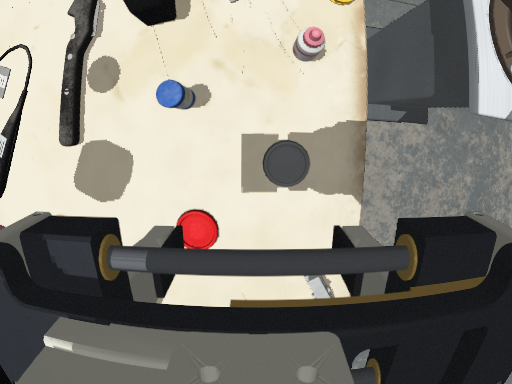

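The wrist view shows blue cap (170,94), grey stand (286,163), red stand (197,229, partly behind the gripper), and pink cap (313,36).

```bash
cat >> h.py <<'E'
R=[(0,8),(165,179)];B=[(105,130)];PK=[(150,179),(0,8)];G=[(0,179)]
KN=dict(pink_st=(PK,60,255,60,255),red_st=(R,120,255,30,255),blue_st=(B,100,255,30,255),pink_cap=(PK,60,255,60,255),red_cap=(R,120,255,30,255),blue_cap=(B,100,255,30,255))
def wlook(s,p,n,near,rad,z):
    h,a,b,c,e=KN[n];cm=arm.camera_model("wrist");q=blob(p,h,near,rad,a,c,b,e)
    if q is None: print(n,"none");return
    x,y,w,hh,ar=q[1];mid=(x+(w-1)/2,y+(hh-1)/2);r=wray(cm,s,mid)
    print(n,np.round(mid,1),q[1][2:],"->",plane(r,z).round(4)[:2],"cent",plane(wray(cm,s,q[0]),z).round(4)[:2]);return r
def wpix(s,X):
    from scipy.spatial.transform import Rotation as Ro
    cm=arm.camera_model("wrist");T=np.eye(4);T[:3,:3]=Ro.from_euler("xyz",s["ee_rot"]).as_matrix();T[:3,3]=s["eef_pos"];T=np.linalg.inv(T@cm["mount"])
    c=T[:3,:3]@X+T[:3,3];t=np.arctan2(np.hypot(c[0],c[1]),c[2]);K=cm["mtx"];k=t/np.hypot(c[0],c[1])
    return np.array([K[0,2]+K[0,0]*k*c[0],K[1,2]+K[1,1]*k*c[1]])
E
python3 - <<'E'
from h import *
import pickle
s,p,d=pickle.load(open("pics/w1.pkl","rb"))
r1=wlook(s,p,"blue_cap",(170,94),30,.078)
wlook(s,p,"pink_cap",(313,36),20,.07)
wlook(s,p,"red_st",(197,229),30,.007)
m=(cv2.cvtColor(p,6)<75).astype(np.uint8)*255
k=np.zeros_like(m);cv2.circle(k,(286,163),34,255,-1)
cs,_=cv2.findContours(m&k,0,1);c=max(cs,key=cv2.contourArea);print(cv2.fitEllipse(c));e=cv2.fitEllipse(c)
print("grey",plane(wray(arm.camera_model("wrist"),s,e[0]),.006))
for n,X in dict(blue=[.589,.159,.078],pink=[.436,.098,.07],grey=[.459,.2475,.006],red=[.5817,.3395,.006]).items(): print(n,wpix(s,np.array(X)))
ct=arm.camera_model("top");print("tri blue cap",tri([r1,ray(ct,(187.27,187.76))]))
E
```

```text
blue_cap [170.  93.] (np.int32(29), np.int32(27), np.int32(609)) -> [0.5873 0.1584] cent [0.5872 0.159 ]
pink_cap [313.5  37. ] (np.int32(22), np.int32(21), np.int32(343)) -> [0.4361 0.098 ] cent [0.4364 0.0977]
red_st [197. 229.] (np.int32(41), np.int32(39), np.int32(1240)) -> [0.5802 0.3357] cent [0.5791 0.3363]
((285.34722900390625, 161.6168212890625), (42.07536697387695, 44.91640090942383), 70.83662414550781)
grey [0.46032221 0.24365428 0.006     ]
blue [168.4820897   93.65782533]
pink [313.56247389  37.03746562]
grey [286.32885438 164.56041849]
red [196.27903368 231.28626034]
tri blue cap (array([0.58782319, 0.15866375, 0.07782113]), [np.float64(0.0005196506963727313), np.float64(0.0005196506963728439)])
```

>>> move_arm(rows="0 0 0 0.025 -0.023 0.015 0.0876;0 0 0 0.025 -0.023 0.015 0.0876;0 0 0 0.025 -0.023 0.015 0.0876;0 0 0 0.025 -0.023 0.015 0.0876;0 0 0 0 0 0.04 0.0876;0 0 0 0 0 0.04 0.0876;0 0 0 0 0 0.04 0.0876;0 0 0 0 0 0.02 0.0876")

```text
t: 3.02
eef_pos: [0.5856, 0.1626, 0.0319]
ee_rot: [3.138, -0.002, -1.569]
force: [0.9, -0.3, 0.1]
width: 0.0877
gripper_force: 0.0
```

>>> move_arm(rows="0 0 0 0 0 0 0.0876;0 0 0 0 0 0 0.05;0 0 0 0 0 0 0.02;0 0 0 0 0 0 0.01;0 0 0 0 0 0 0.01;0 0 0 0 0 0 0.01;0 0 0 0 0 0 0.01;0 0 0 0 0 0 0.01")

```text
t: 4.03
eef_pos: [0.5872, 0.162, 0.0345]
ee_rot: [3.142, -0.0, -1.57]
force: [-0.3, -0.1, -0.1]
width: 0.0293
gripper_force: 15.0
```

>>> move_arm(rows="0 0 0 0 0 -0.03 0.01;0 0 0 0 0 -0.06 0.01;0 0 0 0 0 -0.06 0.01;0 0 0 0 0 -0.04 0.01;0 0 0 0.05 0.01 0 0.01;0 0 0 0.06 0.0146 0 0.01;0 0 0 0.06 0 0 0.01;0 0 0 0.06 0 0 0.01")

```text
t: 5.03
eef_pos: [0.5623, -0.0696, 0.2249]
ee_rot: [-3.141, 0.0, -1.57]
force: [1.5, 0.5, -0.4]
width: 0.0287
gripper_force: 15.0
```

```bash
cat > look.py <<'E'
from h import *
import pickle,sys
def snap(n):
    s=arm.get_state();p,d=arm.grab_frame("wrist");cv2.imwrite(f"pics/{n}.png",p);pickle.dump((s,p,d),open(f"pics/{n}.pkl","wb"));print(s["t"],s["eef_pos"].round(4),s["ee_rot"].round(3),s["qd"].round(2),s["width"].round(4));return s,p
E
python3 - <<'E'
from look import *
s,p=snap("w2")
for n,X,z in (("blue_st",[.5626,-.163,.008],.008),("red_cap",[.452,-.25,.066],.066),("pink_st",[.4475,-.0744,.008],.008)):
    u=wpix(s,np.array(X));print(u);wlook(s,p,n,u,35,z)
E
```

```text
Traceback (most recent call last):
  File "look.py", line 4, in snap
    s=arm.get_state();p,d=arm.grab_frame("wrist");cv2.imwrite(f"pics/{n}.png",p);pickle.dump((s,p,d),open(f"pics/{n}.pkl","wb"));print(s["t"],s["eef_pos"].round(4),s["ee_rot"].round(3),s["qd"].round(2),s["width"].round(4));return s,p
                                                                                                                                                                                                          ^^^^^^^^^^^^^^^^
AttributeError: 'float' object has no attribute 'round'
```

View pics/w2.png

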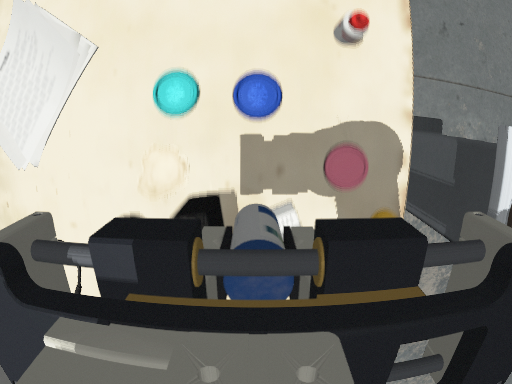

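The tube hangs upright in the hand; blue stand at (258,95), turquoise decoy (176,93), pink stand (346,167), red cap (360,20).

```bash
sed -i 's/,s\["width"\].round(4)/,s["width"]/; s/s\["t"\],/round(s["t"],2),/' look.py
python3 - <<'E'
from look import *
s,p,d=pickle.load(open("pics/w2.pkl","rb"));print(s["eef_pos"],s["qd"].round(2))
for n,X,z in (("blue_st",[.5626,-.163,.006],.006),("red_cap",[.452,-.25,.066],.066),("pink_st",[.4475,-.0744,.006],.006)):
    u=wpix(s,np.array(X));print(u.round(1),end=" ");wlook(s,p,n,u,30,z)
E
```

```text
[ 0.56228858 -0.06958234  0.22493643] [-0.88  0.07  0.08  0.   -0.01  0.87]
[257.5  99.8] blue_st [257.  95.] (np.int32(49), np.int32(43), np.int32(1632)) -> [ 0.5632 -0.1691] cent [ 0.5631 -0.1689]
[359.9  23.5] red_cap [358.5  21. ] (np.int32(20), np.int32(15), np.int32(224)) -> [ 0.4535 -0.2528] cent [ 0.453  -0.2531]
[346.1 171.3] pink_st [346.  166.5] (np.int32(45), np.int32(48), np.int32(1661)) -> [ 0.448  -0.0808] cent [ 0.4481 -0.0804]
```

>>> move_arm(rows="0 0 0 0 0 0 0.01;0 0 0 0 0 0 0.01")

```text
t: 5.32
eef_pos: [0.5627, -0.0676, 0.2245]
ee_rot: [3.141, 0.0, -1.57]
force: [-0.2, 0.7, -0.2]
width: 0.0286
gripper_force: 15.0
```

```bash
python3 - <<'E'
from look import *
s,p=snap("w3")
for n,X,z in (("blue_st",[.5626,-.163,.006],.006),("red_cap",[.452,-.25,.066],.066),("pink_st",[.4475,-.0744,.006],.006)):
    u=wpix(s,np.array(X));print(u.round(1),end=" ");wlook(s,p,n,u,30,z)
E
```

```text
5.33 [ 0.5627 -0.0676  0.2245] [ 3.141  0.    -1.57 ] [ 0.02  0.    0.    0.   -0.    0.  ] 0.028609335840765707
[257.6  98.2] blue_st [257.   96.5] (np.int32(49), np.int32(48), np.int32(1832)) -> [ 0.5634 -0.1651] cent [ 0.5633 -0.1652]
[360.1  21.6] red_cap [359.   21.5] (np.int32(21), np.int32(20), np.int32(305)) -> [ 0.4533 -0.25  ] cent [ 0.4535 -0.2495]
[346.4 169.8] pink_st [346. 168.] (np.int32(45), np.int32(45), np.int32(1603)) -> [ 0.4482 -0.0767] cent [ 0.4483 -0.0768]
```

>>> move_arm(rows="0 0 0 0.047 0 0 0.01;0 0 0 0.0465 0 0 0.01;0 0 0 0 0 0.04 0.01;0 0 0 0 0 0.05 0.01;0 0 0 0 0 0.05 0.01;0 0 0 0 0 0.03 0.01;0 0 0 0 0 0.01 0.01;0 0 0 0 0 0.005 0.01")

```text
t: 6.38
eef_pos: [0.5635, -0.1607, 0.0398]
ee_rot: [-3.141, -0.0, -1.569]
force: [-0.0, -0.6, -0.0]
width: 0.0291
gripper_force: 15.0
```

>>> move_arm(rows="0 0 0 0 0 0 0.01;0 0 0 0 0 0 0.01")

```text
t: 6.62
eef_pos: [0.5636, -0.1614, 0.0408]
ee_rot: [-3.139, -0.0, -1.57]
force: [-0.1, 0.2, -1.3]
width: 0.0288
gripper_force: 15.0
```

>>> move_arm(rows="0 0 0 0 0 0.001 0.01;0 0 0 0 0 0 0.01;0 0 0 0 0 0 0.035;0 0 0 0 0 0 0.05;0 0 0 0 0 0 0.07;0 0 0 0 0 0 0.0876;0 0 0 0 0 0 0.0876")

```text
t: 7.5
eef_pos: [0.5628, -0.1615, 0.0385]
ee_rot: [3.142, -0.0, -1.57]
force: [0.3, -0.8, -0.1]
width: 0.0693
gripper_force: 0.0
```

```bash
python3 - <<'E'
from look import *
s,p=snap("w4")
E
```

```text
7.5 [ 0.5628 -0.1615  0.0385] [ 3.142 -0.    -1.57 ] [-0.  0. -0. -0.  0.  0.] 0.06930984440245126
```

View pics/w4.png

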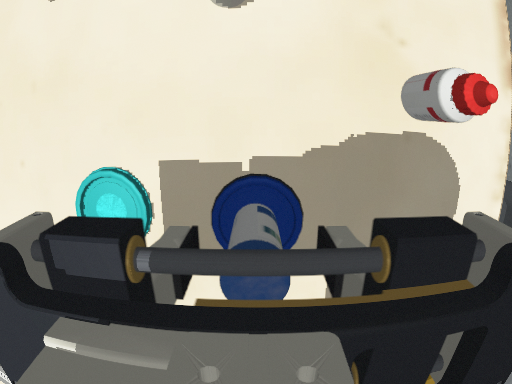

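The tube stands free on the blue stand (258,215); red bottle at upper right (480,93). Lift and look.

>>> move_arm(rows="0 0 0 0 0 -0.03 0.0876;0 0 0 0 0 -0.06 0.0876;0 0 0 0 0 -0.06 0.0876;0 0 0 0 0 -0.035 0.0876;0 0 0 0 0 0 0.0876;0 0 0 0 0 0 0.0876")

```text
t: 8.3
eef_pos: [0.5623, -0.1613, 0.223]
ee_rot: [3.141, 0.0, -1.57]
force: [-0.0, 0.5, -0.6]
width: 0.0878
gripper_force: 0.0
```

```bash
python3 - <<'E'
from look import *
s,p=snap("w5")
for n,X,z in (("blue_st",[.563,-.1645,.006],.006),("blue_cap",[.563,-.1645,.078],.078),("red_cap",[.453,-.2497,.066],.066)):
    u=wpix(s,np.array(X));print(u.round(1),end=" ");wlook(s,p,n,u,30,z)
u=wpix(s,np.array([.582,-.313,.035]));print(u)
x,y=int(u[0]),int(u[1]);x0,y0=max(x-50,0),max(y-50,0)
cv2.imwrite("pics/w5c.png",cv2.resize(p[y0:y+50,x0:x+50],None,fx=5,fy=5));print(x0,y0)
E
```

```text
8.3 [ 0.5623 -0.1613  0.223 ] [ 3.141  0.    -1.57 ] [ 0.    0.02 -0.01  0.   -0.    0.  ] 0.08778515825941323
[256.9 172.1] blue_st [257.  172.5] (np.int32(47), np.int32(50), np.int32(1674)) -> [ 0.5629 -0.1639] cent [ 0.5631 -0.1647]
[256.9 184.6] blue_cap [257.  175.5] (np.int32(47), np.int32(44), np.int32(1422)) -> [ 0.5629 -0.174 ] cent [ 0.5632 -0.1743]
[360.5 104.5] red_cap [360. 103.] (np.int32(21), np.int32(19), np.int32(327)) -> [ 0.4536 -0.2513] cent [ 0.4535 -0.2513]
[239.92359315  48.41749548]
189 0
```

View pics/w5c.png

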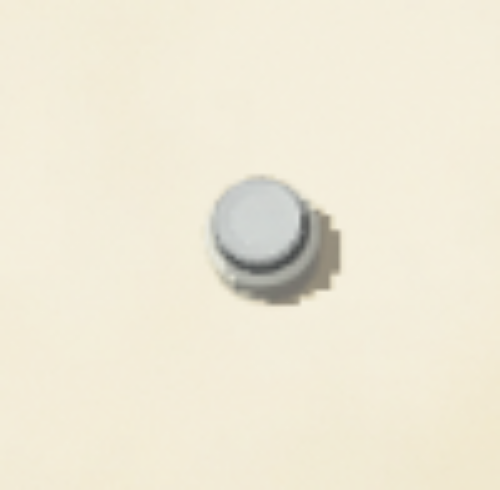

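The crop shows the vial's cap top centred at crop (258,220), i.e. image (240.6,44), upright.

```bash
python3 - <<'E'
from look import *
s,p,d=pickle.load(open("pics/w5.pkl","rb"));r=wray(arm.camera_model("wrist"),s,(240.6,44));print(plane(r,.035))
t=ray(arm.camera_model("top"),(357.5,189.3));print(plane(t,.035),tri([r,t]))
E
```

```text
[ 0.58125582 -0.31833558  0.035     ]
[ 0.58126131 -0.31735182  0.035     ] (array([ 0.58191101, -0.3200678 ,  0.02741608]), [np.float64(0.0003232785704064941), np.float64(0.0003232785704064788)])
```

>>> move_arm(rows="0 0 0 0.03 0.035 0.01 0.0876;0 0 0 0.03 0.037 0.02 0.0876;0 0 0 0.029 0.037 0.02 0.0876;0 0 0 0 0 0.04 0.0876;0 0 0 0 0 0.05 0.0876;0 0 0 0 0 0.04 0.0876;0 0 0 0 0 0.01 0.0876;0 0 0 0 0 0 0.0876")

```text
t: 9.35
eef_pos: [0.4535, -0.2506, 0.0331]
ee_rot: [3.139, 0.0, -1.57]
force: [-0.1, -0.3, 0.6]
width: 0.0872
gripper_force: 0.0
```

>>> move_arm(rows="0 0 0 0 0 0 0.0876;0 0 0 0 0 0 0.05;0 0 0 0 0 0 0.02;0 0 0 0 0 0 0.01;0 0 0 0 0 0 0.01;0 0 0 0 0 0 0.01;0 0 0 0 0 0 0.01")

```text
t: 10.22
eef_pos: [0.4538, -0.2505, 0.0335]
ee_rot: [3.141, 0.0, -1.57]
force: [0.3, -0.0, -1.0]
width: 0.0328
gripper_force: 0.1
```

>>> move_arm(rows="0 0 0 0 0 0 0.01;0 0 0 0 0 0 0.01;0 0 0 0 0 -0.03 0.01;0 0 0 0 0 -0.06 0.01;0 0 0 0 0 -0.06 0.01;0 0 0 0 0 -0.04 0.01;0 0 0 -0.055 -0.01 0 0.01;0 0 0 -0.055 -0.01 0 0.01")

```text
t: 11.22
eef_pos: [0.4738, -0.1397, 0.2242]
ee_rot: [-3.14, 0.0, -1.573]
force: [0.9, 0.2, -0.9]
width: 0.0313
gripper_force: 15.0
```

>>> move_arm(rows="0 0 0 -0.055 -0.01 0 0.01;0 0 0 -0.055 -0.01 0 0.01;0 0 0 -0.055 -0.01 0 0.01;0 0 0 -0.055 -0.01 0 0.01;0 0 0 -0.055 -0.01 0 0.01;0 0 0 -0.055 -0.01 0 0.01;0 0 0 -0.055 -0.01 0 0.01;0 0 0 -0.055 -0.01 0 0.01")

```text
t: 12.22
eef_pos: [0.5535, 0.3014, 0.2235]
ee_rot: [3.142, -0.0, -1.57]
force: [2.2, 0.1, -0.0]
width: 0.031
gripper_force: 15.0
```

>>> move_arm(rows="0 0 0 -0.055 -0.012 0 0.01;0 0 0 -0.055 -0.014 0 0.01;0 0 0 0 0 0 0.01;0 0 0 0 0 0 0.01")

```text
t: 12.72
eef_pos: [0.5791, 0.4095, 0.2226]
ee_rot: [3.14, -0.001, -1.57]
force: [-0.8, -0.6, -0.5]
width: 0.0313
gripper_force: 15.0
```

```bash
python3 - <<'E'
from look import *
s,p=snap("w6")
for n,X,z in (("red_st",[.5817,.3385,.006],.006),):
    u=wpix(s,np.array(X));print(u.round(1),end=" ");wlook(s,p,n,u,32,z)
u=wpix(s,np.array([.459,.2465,.006]));print(u)
m=(cv2.cvtColor(p,6)<75).astype(np.uint8)*255
k=np.zeros_like(m);cv2.circle(k,tuple(u.astype(int)),30,255,-1)
cs,_=cv2.findContours(m&k,0,1);c=max(cs,key=cv2.contourArea);e=cv2.fitEllipse(c);print(e)
print("grey",plane(wray(arm.camera_model("wrist"),s,e[0]),.006))
E
```

```text
12.72 [0.5791 0.4095 0.2226] [ 3.14e+00 -1.00e-03 -1.57e+00] [-0.02 -0.03 -0.01  0.    0.   -0.  ] 0.03129646067594597
[255.3 118.1] red_st [255.  118.5] (np.int32(49), np.int32(48), np.int32(1860)) -> [0.582 0.339] cent [0.5817 0.3387]
[352.50546375  50.1492105 ]
((351.0896911621094, 49.878265380859375), (41.20302963256836, 47.56911849975586), 145.5438995361328)
grey [0.46090356 0.24633222 0.006     ]
```

>>> move_arm(rows="0 0 0 0.035 -0.0027 0 0.01;0 0 0 0.0357 0 0 0.01;0 0 0 0 0 0.04 0.01;0 0 0 0 0 0.05 0.01;0 0 0 0 0 0.05 0.01;0 0 0 0 0 0.03 0.01;0 0 0 0 0 0.01 0.01;0 0 0 0 0 0.0055 0.01")

```text
t: 13.78
eef_pos: [0.5828, 0.3386, 0.039]
ee_rot: [-3.14, 0.001, -1.571]
force: [0.6, 0.4, -0.5]
width: 0.0312
gripper_force: 15.0
```

>>> move_arm(rows="0 0 0 0 0 0 0.01;0 0 0 0 0 0 0.01;0 0 0 0 0 0 0.01;0 0 0 0 0 0 0.035;0 0 0 0 0 0 0.05;0 0 0 0 0 0 0.07;0 0 0 0 0 0 0.0876;0 0 0 0 0 0 0.0876")

```text
t: 14.78
eef_pos: [0.5822, 0.3388, 0.038]
ee_rot: [3.142, -0.0, -1.57]
force: [0.3, 0.1, 0.6]
width: 0.0696
gripper_force: 0.0
```

>>> move_arm(rows="0 0 0 0 0 -0.02 0.0876;0 0 0 0 0 -0.05 0.0876;0 0 0 0 0 -0.06 0.0876;0 0 0 0.03 0.03 -0.02 0.0876;0 0 0 0.04 0.03 0 0.0876;0 0 0 0.04 0.03 0 0.0876;0 0 0 0 0 0 0.0876;0 0 0 0 0 0 0.0876")

```text
t: 15.78
eef_pos: [0.4926, 0.229, 0.1887]
ee_rot: [-3.14, 0.001, -1.57]
force: [0.7, 0.1, -0.0]
width: 0.0878
gripper_force: 0.0
```

```bash
python3 - <<'E'
from look import *
s,p=snap("w7")
for n,X,z in (("pink_cap",[.436,.098,.07],.07),):
    u=wpix(s,np.array(X));print(u.round(1),end=" ");wlook(s,p,n,u,20,z)
ps,_=arm.grab_frame("scene");cv2.imwrite("pics/s1.png",cv2.resize(ps[95:275,130:360],None,fx=3.3,fy=3.3,interpolation=2))
E
```

```text
15.78 [0.4926 0.229  0.1887] [-3.14e+00  1.00e-03 -1.57e+00] [ 0.    0.02  0.02  0.   -0.    0.  ] 0.08776437176743879
[320.3  54.3] pink_cap [320.   53.5] (np.int32(25), np.int32(24), np.int32(469)) -> [0.4363 0.0972] cent [0.4366 0.0973]
```

View pics/s1.png

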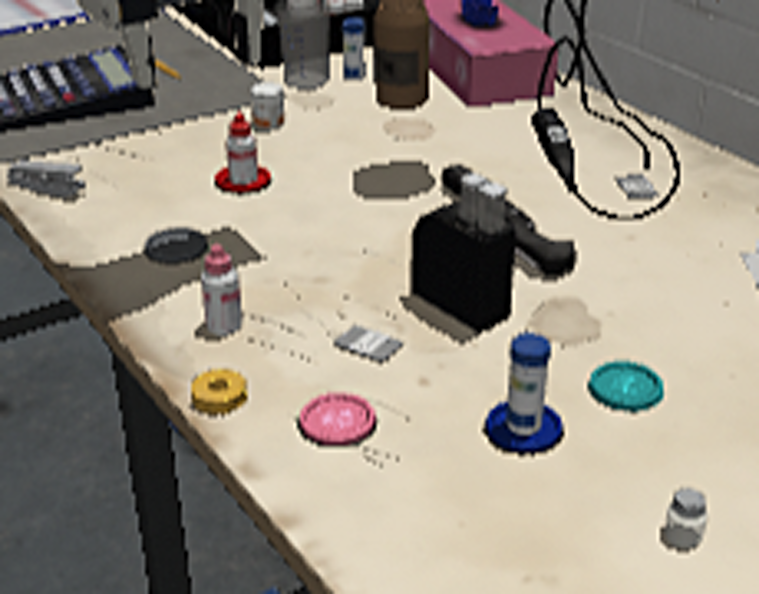

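Red bottle stands on its red stand (243,160 in the crop), the tube on the blue one (528,390), comparator unmoved. Now pink.

>>> move_arm(rows="0 0 0 0.044 0.019 0.005 0.0876;0 0 0 0.044 0.019 0.01 0.0876;0 0 0 0.0437 0.0181 0.01 0.0876;0 0 0 0 0 0.03 0.0876;0 0 0 0 0 0.05 0.0876;0 0 0 0 0 0.04 0.0876;0 0 0 0 0 0.01 0.0876;0 0 0 0 0 0 0.06")

```text
t: 16.88
eef_pos: [0.4366, 0.0973, 0.0329]
ee_rot: [3.141, -0.001, -1.57]
force: [-0.0, -0.3, 0.0]
width: 0.0823
gripper_force: 0.0
```

>>> move_arm(rows="0 0 0 0 0 0 0.04;0 0 0 0 0 0 0.02;0 0 0 0 0 0 0.01;0 0 0 0 0 0 0.01;0 0 0 0 0 0 0.01;0 0 0 0 0 0 0.01;0 0 0 0 0 0 0.01;0 0 0 0 0 0 0.01")

```text
t: 17.88
eef_pos: [0.4363, 0.0971, 0.0332]
ee_rot: [-3.142, -0.0, -1.57]
force: [-1.8, 0.3, 3.4]
width: 0.0317
gripper_force: 15.0
```

>>> move_arm(rows="0 0 0 0 0 -0.02 0.01;0 0 0 0 0 -0.05 0.01;0 0 0 0 0 -0.05 0.01;0 0 0 0.05 -0.004 0 0.01;0 0 0 0.06 -0.004 0 0.01;0 0 0 0.0628 -0.004 0 0.01")

```text
refused, shift out of range in row 6
```

>>> move_arm(rows="0 0 0 0 0 -0.02 0.01;0 0 0 0 0 -0.05 0.01;0 0 0 0 0 -0.05 0.01;0 0 0 0.055 -0.004 0 0.01;0 0 0 0.0592 -0.004 0 0.01;0 0 0 0.0586 -0.004 0 0.01;0 0 0 0 0 0 0.01;0 0 0 0 0 0 0.01")

```text
t: 18.88
eef_pos: [0.4481, -0.0761, 0.1528]
ee_rot: [3.141, 0.0, -1.572]
force: [0.3, 0.5, -0.6]
width: 0.0317
gripper_force: 15.0
```

```bash
python3 - <<'E'
from look import *
s,p=snap("w8")
u=wpix(s,np.array([.4483,-.0757,.006]));print(u.round(1),end=" ");wlook(s,p,"pink_st",u,35,.006)
cv2.imwrite("pics/w8c.png",p[80:330,120:420])
E
```

```text
18.88 [ 0.4481 -0.0761  0.1528] [ 3.141  0.    -1.572] [ 0.03 -0.    0.    0.   -0.    0.  ] 0.031716091926198224
[257.4 187.7] pink_st [258.5 183.5] (np.int32(58), np.int32(52), np.int32(2357)) -> [ 0.4472 -0.0801] cent [ 0.4474 -0.0798]
```

View pics/w8c.png

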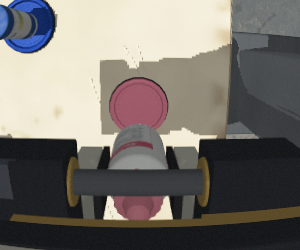

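The bottle hangs just over the pink stand (crop 138,107), whose lower edge it hides; centre agrees with the estimate.

>>> move_arm(rows="0 0 0 0.0005 0 0.03 0.01;0 0 0 0 0 0.04 0.01;0 0 0 0 0 0.03 0.01;0 0 0 0 0 0.01 0.01;0 0 0 0 0 0.0055 0.01;0 0 0 0 0 0 0.01;0 0 0 0 0 0 0.01;0 0 0 0 0 0 0.01")

```text
t: 19.92
eef_pos: [0.4488, -0.0762, 0.0383]
ee_rot: [-3.14, 0.0, -1.57]
force: [-0.5, 0.0, -0.4]
width: 0.0316
gripper_force: 15.0
```

>>> move_arm(rows="0 0 0 0 0 0 0.035;0 0 0 0 0 0 0.05;0 0 0 0 0 0 0.07;0 0 0 0 0 0 0.0876;0 0 0 0 0 0 0.0876;0 0 0 0 0 -0.03 0.0876;0 0 0 0 0 -0.05 0.0876;0 0 0 0 0 -0.05 0.0876")

```text
t: 20.92
eef_pos: [0.4479, -0.0763, 0.1689]
ee_rot: [3.141, -0.0, -1.57]
force: [0.9, -0.1, -0.1]
width: 0.0874
gripper_force: 0.0
```

>>> move_arm(rows="0 0 0 0.045 -0.033 0 0.0876;0 0 0 0.045 -0.034 0 0.0876;0 0 0 0.045 -0.033 0 0.0876;0 0 0 0.045 -0.033 0 0.0876;0 0 0 0 0 0 0.0876;0 0 0 0 0 0 0.0876")

```text
t: 21.68
eef_pos: [0.5808, -0.2562, 0.1667]
ee_rot: [3.14, 0.0, -1.571]
force: [-0.4, 0.0, 0.6]
width: 0.0875
gripper_force: 0.0
```

```bash
python3 - <<'E'
from look import *
s,p=snap("w9")
u=wpix(s,np.array([.5813,-.318,.035]));print(u)
x,y=u.astype(int)
cv2.imwrite("pics/w9c.png",cv2.resize(p[y-40:y+40,x-40:x+40],None,fx=5,fy=5));print(x-40,y-40)
E
```

```text
21.68 [ 0.5808 -0.2562  0.1667] [ 3.14   0.    -1.571] [ 0.02 -0.03 -0.01  0.    0.   -0.  ] 0.08754005414480963
[256.83817552 127.12654604]
216 87
```

View pics/w9c.png

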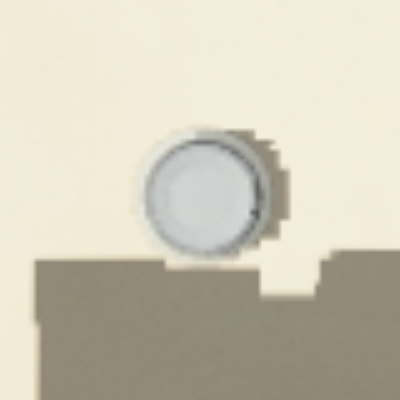

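The vial's cap centre is at image (256.6,126.4), within a pixel of the estimate.

```bash
python3 - <<'E'
from look import *
cm=arm.camera_model("wrist")
a=pickle.load(open("pics/w5.pkl","rb"))[0];b=pickle.load(open("pics/w9.pkl","rb"))[0]
r=[wray(cm,a,(240.6,44)),wray(cm,b,(256.6,126.4))];print(tri(r),plane(r[1],.035))
E
```

```text
(array([ 0.58142826, -0.31867396,  0.03361699]), [np.float64(9.781107064392872e-05), np.float64(9.781107064382123e-05)]) [ 0.5815231  -0.31869102  0.035     ]
```

>>> move_arm(rows="0 0 0 0.031 -0.0003 0 0.0876;0 0 0 0.0315 0 0 0.0876;0 0 0 0 0 0.04 0.0876;0 0 0 0 0 0.05 0.0876;0 0 0 0 0 0.04 0.0876;0 0 0 0 0 0.015 0.0876;0 0 0 0 0 0 0.0876;0 0 0 0 0 0 0.0876")

```text
t: 22.72
eef_pos: [0.5831, -0.3187, 0.0247]
ee_rot: [-3.139, -0.001, -1.569]
force: [-0.3, -0.1, 0.5]
width: 0.0876
gripper_force: 0.0
```

>>> move_arm(rows="0 0 0 0 0 0 0.0876")

```text
t: 22.85
eef_pos: [0.5828, -0.3189, 0.0244]
ee_rot: [-3.139, -0.001, -1.57]
force: [-0.2, -0.8, 0.8]
width: 0.0876
gripper_force: 0.0
```

>>> move_arm(rows="0 0 0 0 0 0 0.0876")

```text
t: 22.98
eef_pos: [0.5823, -0.3188, 0.0237]
ee_rot: [-3.14, -0.0, -1.57]
force: [-0.2, 0.1, 0.1]
width: 0.0877
gripper_force: 0.0
```

>>> move_arm(rows="0 0 0 0 0 0.009 0.0876;0 0 0 0 0 0 0.06;0 0 0 0 0 0 0.04;0 0 0 0 0 0 0.02;0 0 0 0 0 0 0.01;0 0 0 0 0 0 0.01;0 0 0 0 0 0 0.01;0 0 0 0 0 0 0.01")

```text
t: 23.98
eef_pos: [0.5818, -0.3187, 0.0136]
ee_rot: [-3.142, -0.0, -1.57]
force: [0.2, -0.7, 0.1]
width: 0.0263
gripper_force: 15.0
```

>>> move_arm(rows="0 0 0 0 0 0 0.01")

```text
t: 24.1
eef_pos: [0.5818, -0.3187, 0.0136]
ee_rot: [-3.141, -0.0, -1.57]
force: [0.1, -0.0, 0.7]
width: 0.0267
gripper_force: 15.0
```

>>> move_arm(rows="0 0 0 0 0 0 0.01")

```text
t: 24.22
eef_pos: [0.5818, -0.3187, 0.0136]
ee_rot: [-3.142, -0.0, -1.57]
force: [-0.0, 0.9, 1.0]
width: 0.0262
gripper_force: 15.0
```

>>> move_arm(rows="0 0 0 0 0 -0.03 0.01;0 0 0 0 0 -0.06 0.01;0 0 0 0 0 -0.06 0.01;0 0 0 0 0 -0.05 0.01;0 0 0 -0.05 0.02 0 0.01;0 0 0 -0.055 0.02 0 0.01;0 0 0 -0.055 0.02 0 0.01;0 0 0 -0.055 0.02 0 0.01")

```text
t: 25.22
eef_pos: [0.5007, -0.1023, 0.2136]
ee_rot: [-3.141, 0.0, -1.571]
force: [1.5, 1.4, 0.1]
width: 0.0265
gripper_force: 15.0
```

>>> move_arm(rows="0 0 0 -0.055 0.02 0 0.01;0 0 0 -0.055 0.0215 0 0.01;0 0 0 -0.055 0 0 0.01;0 0 0 -0.055 0 0 0.01;0 0 0 -0.055 0 0 0.01;0 0 0 -0.055 0 0 0.01;0 0 0 -0.055 0 0 0.01;0 0 0 -0.05 0 0 0.01")

```text
t: 26.22
eef_pos: [0.4595, 0.3332, 0.2136]
ee_rot: [-3.141, 0.0, -1.57]
force: [0.5, -0.5, 0.8]
width: 0.0265
gripper_force: 15.0
```

>>> move_arm(rows="0 0 0 0 0 0 0.01;0 0 0 0 0 0 0.01;0 0 0 0 0 0 0.01")

```text
t: 26.6
eef_pos: [0.4599, 0.3303, 0.2137]
ee_rot: [-3.142, 0.0, -1.571]
force: [1.0, -0.4, 0.3]
width: 0.0266
gripper_force: 15.0
```

```bash
python3 - <<'E'
from look import *
s,p=snap("w10")
u=wpix(s,np.array([.4603,.2468,.006]));print(u)
g=cv2.cvtColor(p,6)
for th in (60,75,90):
    m=(g<th).astype(np.uint8)*255
    k=np.zeros_like(m);cv2.circle(k,tuple(u.astype(int)),36,255,-1)
    cs,_=cv2.findContours(m&k,0,1);c=max(cs,key=cv2.contourArea);e=cv2.fitEllipse(c);print(e,plane(wray(arm.camera_model("wrist"),s,e[0]),.006).round(4))
x,y=u.astype(int)
cv2.imwrite("pics/w10c.png",cv2.resize(p[y-70:y+180,x-150:x+150],None,fx=2,fy=2));print(x-150,y-70)
E
```

```text
26.6 [0.4599 0.3303 0.2137] [-3.142  0.    -1.571] [-0.01 -0.   -0.    0.    0.   -0.  ] 0.02663905556044124
[257.21065059 107.46614926]Traceback (most recent call last):
  File "<stdin>", line 8, in <module>
cv2.error: OpenCV(4.12.0) /io/opencv/modules/imgproc/src/shapedescr.cpp:361: error: (-201:Incorrect size of input array) There should be at least 5 points to fit the ellipse in function 'fitEllipseNoDirect'
```

```bash
python3 - <<'E'
from look import *
s,p,d=pickle.load(open("pics/w10.pkl","rb"))
u=wpix(s,np.array([.4603,.2468,.006]))
g=cv2.cvtColor(p,6)
for th in (110,130,150):
    m=(g<th).astype(np.uint8)*255
    k=np.zeros_like(m);cv2.circle(k,tuple(u.astype(int)),38,255,-1)
    cs,_=cv2.findContours(m&k,0,1);c=max(cs,key=cv2.contourArea);e=cv2.fitEllipse(cv2.convexHull(c));print(e,plane(wray(arm.camera_model("wrist"),s,e[0]),.006).round(4))
x,y=u.astype(int)
cv2.imwrite("pics/w10c.png",cv2.resize(p[y-70:y+180,x-150:x+150],None,fx=2,fy=2));print(x-150,y-70)
E
```

```text
((257.2452392578125, 106.35234069824219), (40.25544357299805, 41.390289306640625), 38.40952682495117) [0.4603 0.2455 0.006 ]
((257.9476013183594, 106.93363952636719), (42.21242904663086, 42.97696304321289), 95.1385498046875) [0.4594 0.2462 0.006 ]
((258.3378601074219, 107.12947082519531), (50.39327621459961, 51.24068069458008), 101.46453094482422) [0.459  0.2464 0.006 ]
107 37
```

View pics/w10c.png

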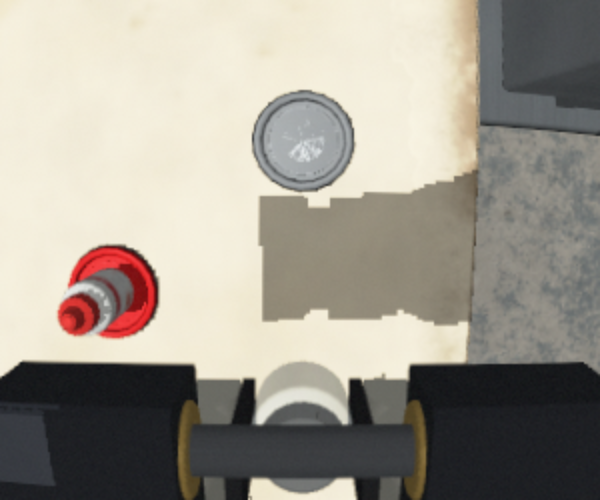

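The grey stand centre is at image (258.4,107.3) → (0.459,0.2465). The vial is upright in the fingers, and the red bottle stands well on its stand.

>>> move_arm(rows="0 0 0 0.04 0.001 0 0.01;0 0 0 0.0437 0 0 0.01;0 0 0 0 0 0.04 0.01;0 0 0 0 0 0.05 0.01;0 0 0 0 0 0.05 0.01;0 0 0 0 0 0.035 0.01;0 0 0 0 0 0.015 0.01;0 0 0 0 0 0.0055 0.01")

```text
t: 27.65
eef_pos: [0.4592, 0.2473, 0.0181]
ee_rot: [-3.142, -0.0, -1.571]
force: [-0.4, 0.7, 0.0]
width: 0.0266
gripper_force: 15.0
```

>>> move_arm(rows="0 0 0 0 0 0 0.01;0 0 0 0 0 0 0.01;0 0 0 0 0 0 0.01")

```text
t: 28.02
eef_pos: [0.4593, 0.248, 0.019]
ee_rot: [-3.14, 0.001, -1.57]
force: [-0.8, 0.6, -0.4]
width: 0.0266
gripper_force: 15.0
```

>>> move_arm(rows="0 0 0 0 0 0 0.01")

```text
t: 28.15
eef_pos: [0.4591, 0.2478, 0.0186]
ee_rot: [-3.141, 0.001, -1.57]
force: [-0.3, -0.1, -0.3]
width: 0.0263
gripper_force: 15.0
```

Release, open only part way so the fingers stay clear, and lift.

>>> move_arm(rows="0 0 0 0 0 0.0005 0.01;0 0 0 0 0 0 0.035;0 0 0 0 0 0 0.05;0 0 0 0 0 0 0.05;0 0 0 0 0 -0.02 0.05;0 0 0 0 0 -0.05 0.05;0 0 0 0 0 -0.06 0.06;0 0 0 -0.0625 0 -0.03 0.0876")

```text
t: 29.15
eef_pos: [0.4597, 0.3032, 0.1787]
ee_rot: [-3.139, 0.003, -1.573]
force: [1.5, 0.5, -1.3]
width: 0.0644
gripper_force: 0.0
```

>>> move_arm(rows="0 0 0 -0.0625 0 0 0.0876;0 0 0 -0.0625 0 0 0.0876;0 0 0 0 0 0 0.0876;0 0 0 0 0 0 0.0876")

```text
t: 29.65
eef_pos: [0.4584, 0.4287, 0.1739]
ee_rot: [3.141, -0.001, -1.57]
force: [0.5, 0.3, -0.5]
width: 0.0876
gripper_force: 0.0
```

```bash
python3 - <<'E'
from h import *
ps,ds=arm.grab_frame("scene");pt,dt=arm.grab_frame("top")
a=cv2.resize(ps[95:275,130:360],(575,450),interpolation=2)
cv2.imwrite("pics/s2.png",a)
cs=arm.camera_model("scene");ct=arm.camera_model("top")
K=ct["mtx"];E=ct["camera_from_world"];v,u=np.mgrid[:384,:512]
w=(np.stack([(u-K[0,2])/K[0,0]*dt,(v-K[1,2])/K[1,1]*dt,dt],-1)-E[:3,3])@E[:3,:3]
for n,c,zt in (("pink",(.4483,-.076),.082),("red",(.5818,.3388),.076),("blue",(.5632,-.1645),.078),("grey",(.459,.2465),.035)):
    m=(np.hypot(w[...,0]-c[0],w[...,1]-c[1])<.04)&(w[...,2]>zt*.6)&(dt>0)
    q=w[m];print(n,m.sum(),q.mean(0).round(4),q[:,2].max().round(4),"offset",(q.mean(0)[:2]-c).round(4))
def ir(img,cm,hs,X,r,z,sm):
    R=cm["camera_from_world"];c=R[:3,:3]@X+R[:3,3];uv=cm["mtx"]@c;uv=uv[:2]/uv[2]
    b=blob(img,hs,uv,r,sm);return ray(cm,b[0]) if b else None
for n,h,X in (("pinkcap",PK,[.448,-.076,.072]),("redcap",R,[.582,.339,.072])):
    X=np.array(X);r=[ir(ps,cs,h,X,6,0,70),ir(pt,ct,h,X,5,0,70)];print(n,tri(r)[0])
m=(w[...,2]>.08)&(w[...,2]<.115)&(abs(w[...,0]-.62)<.12)&(abs(w[...,1])<.1)&(dt>0)
print("comp",w[m].mean(0),m.sum())
E
```

```text
pink 106 [ 0.4499 -0.0728  0.0688] 0.0857 offset [0.0016 0.0032]
red 109 [0.5817 0.3363 0.0627] 0.0806 offset [-0.0001 -0.0025]
blue 116 [ 0.5637 -0.1603  0.0784] 0.0865 offset [0.0005 0.0042]
grey 75 [0.46   0.2479 0.0348] 0.0438 offset [0.001  0.0014]
pinkcap [ 0.4490613  -0.075018    0.06964628]
redcap [0.5832504  0.34061567 0.06442944]
comp [0.62573468 0.01041845 0.09329875] 379
```

View pics/s2.png

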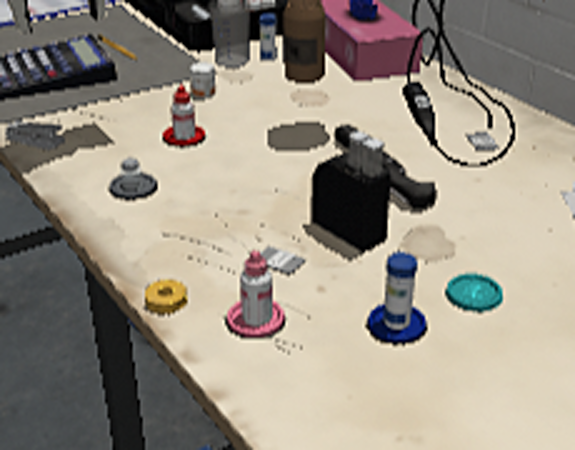

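All four containers stand upright and free on their own stands: pink (257,290), red (183,118), blue (400,295) and grey (130,178). The offsets are under about 5 mm and the comparator hasn't moved.

```bash
python3 -c "
from station import arm
print(arm.job_done())"
```

```text
the job is handed in; nothing more can be done
None
```

The job is handed in: in the last camera check all four containers stood upright and free on the stands of their cap colours, within about 5 mm of centre, and the comparator had not moved; the judge returned no verdict.

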